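Stand the fallen earring stands up again

ROBOT

A 6-joint arm with a two-finger parallel gripper is mounted at the origin on the work surface; the furniture and walls round the work are solid. World frame = base frame: x ahead of the robot, y to its left, z up, the work surface at z = 0. Lengths are in m, angles in degrees, forces in N, time in s.
With the tool pointing down it reaches from about 0.35 to 0.875 m from the base axis. Payload 4.2 kg.
Tool frame: the origin (TCP) lies at the very end of the fingers, on their centre line; the grasp point (between the pads) lies 19 mm behind it (r.hold_point_z is the distance from the TCP to the grasp point, in m); z points along the fingers, y is the direction in which the jaws open and shut (so a half turn about z gives the same grasp; the last joint's range is limited). The gripper opens to 87 mm and grips with 3 to 60 N. Pads are 19 mm wide; open, the fingers measure 117 mm over their backs; the gripper's body (75 mm by 190 mm) begins 51 mm behind the grasp point.
Start: joints at [90.504, 22.042, 0.453, 0, -68.411, -14.817], TCP at [0.154, 0.606, 0.223] pointing down, gripper open.
Joint ranges: [-179.83, 179.83], [-69.29, 118.12], [-61.27, 80.66], [-181.25, 117.63], [-171.15, -9.14], [-177.46, 177.46]. Speed limits (degrees/s): [159.86, 159.86, 180, 180, 180, 180].

INTERFACE

Orientations are given as a 3x3 rotation matrix whose columns are the frame's x, y, z axes.
In Python, from station import r, cams, ticket gives the robot as it stands.
- The arm moves only by the tool drive_tool, never from a script. Its argument "deltas" is a list of rows, each an object of numbers: "dx", "dy", "dz": the shift along the tool's x, y, z in m; "wx", "wy", "wz": the turn, a rotation vector about the tool's x, y, z in degrees. A call has 1 to 20 rows; each row is the pose to reach, as a shift and turn from the pose commanded when the call began, along the tool's axes at that moment; what a row does not reach only later rows make up. A row lasts 1/10 s, in which the tool goes at most 50 mm and 8.59 degrees, less where a joint would pass 70% of its speed; a pose out of reach is approached as far as the arm can. A call with a gripper value outside its range is refused whole. "gripper" is the opening, from 0 (shut) to 1 (fully open), set as the call begins (left out, the last holds). The fingers move at their own pace and stop on an object; the grip force is fixed at half the most. Time passes only in rows, so rows that repeat a pose let the fingers close. It gives the time, the measured TCP pose, the force and the opening at its end, in the units of the state.
- r.sense(): the state, without advancing time (a new reading comes with each control period).
- cams.capture(name): name is "scene" or "top"; returns the picture (400x640x3 uint8, red, green, blue); there is no depth.
- cams.camera_model(name): a dict with "intrinsics" (3x3 intrinsics, pixels), "distortion" ([k1, k2, p1, p2, k3] as OpenCV has them; the pictures are not rectified), "extrinsics" (4x4, takes a point from world to camera coordinates). Camera axes: x right, y down, z forward; pixel columns grow to the right and rows downward; lengths in m; the calibration is good to about 2 mm. A picture is of the moment at which its call begins. camera_model takes no time and is no camera call.
- ticket.finish_job(): hands the job in, once; it reports no verdict.
The state is a dict: "time_s": time; "joints": joint angles; "joint_velocities": joint speeds; "effort": joint torques, N m; "tcp_pos": TCP position; "ee_rot": TCP orientation; "wrist_force": force on the tool from outside, world axes, zero at the start; "moment": the same for the moment, N m; "gripper_width": opening from 0.0 (shut) to 1.0 (fully open).
Only numpy, scipy, OpenCV 4.12 (cv2) and the standard library are available. Lean on these libraries where they do the work, as an engineer would, in place of code of your own. Each camera call takes 0.05 s, during which the arm holds its last target.

TASK

The two little earring stands on the grey mat, one of light and one of dark wood, have been knocked over and lie on their backs, fallen different ways, with their marble feet in the air. With closed fingertips push each one over by its foot until it stands upright on its foot again, on the mat. Do not lift or carry the stands, and leave the gold ring between them and everything else on the table where it is.

Things in the scene. Friction and masses are not known exactly. Their poses are not given: they have to be found in the camera images.
- tall_stand: the larger, light-wood earring stand, L-shaped: heavy white marble foot plate (75 deep x 64 wide x 12 mm thick) and, flush with its back edge, a wood panel (9 mm thick, 64 wide, rising 80 mm above the foot). About 187 g. Origin: middle of the rear lower edge, about which it tips. Own -x: to the foot's front; +z: up the panel; y: across. Starts on its back: own z level, own -x up
- short_stand: the smaller, dark-wood earring stand, L-shaped: heavy white marble foot plate (60 deep x 64 wide x 12 mm thick) and, flush with its back edge, a wood panel (9 mm thick, 64 wide, rising 65 mm above the foot). About 150 g. Origin: middle of the rear lower edge, about which it tips. Own -x: to the foot's front; +z: up the panel; y: across. Starts on its back: own z level, own -x up
- tall_stand_foot (a point): centre of the underside of the light-wood stand's foot, 37.5 mm from its origin along own -x. At the start the foot is a low wall on edge, top 75 mm above the mat. A level push of 1 N near its top, from the side over the lying panel, towards the stand's own -z, tips it up; past about 25 degrees it falls onto its foot by itself
- short_stand_foot (a point): centre of the underside of the dark-wood stand's foot, 30 mm from its origin along own -x. At the start the foot is a low wall on edge, top 60 mm above the mat. A level push of 1 N near its top, from the side over the lying panel, towards the stand's own -z, tips it up; past about 25 degrees it falls onto its foot by itself
- mat: grey felt display mat, 200 x 360 mm (own x, y), 4 mm thick, fixed to the table; origin at the centre of its underside, on the table top
- gold_ring: wide gold finger ring, 21 mm across, 7 mm high, loose on the mat between the two stands; origin at the centre of its underside
- spool: standing spool of blue thread, 51 mm across, 60 mm high, behind the mat; origin at the centre of its underside
- wax_jar: low white jar, 45 mm across, 24 mm high, behind the mat; origin at the centre of its underside
- bead_dish: eight-sided glass dish with beads, 67 mm across, 18 mm high, behind the mat; origin at the centre of its underside
Not all that is in view belongs to the job. What is shaped like the short_stand but green is not meant.

How it is judged:
By the outcome, as a careful person would: the job done as asked, in the order asked, and still so for the second after the job is handed in, with the robot touching nothing.
It also fails if it takes over 43 s, if anything falls off the work surface, if the arm or the gripper's body presses on something with over 40 N, if the wrist force passes 120 N, or if a joint passes its speed limit or range.

## Working session

There is one attempt and no reset: what is moved stays moved. The work goes in short steps, Python scripts to look and compute and a tool call to move; the robot and the scene stay as the last step left them, time stands still between calls to the robot, and variables do not carry over. Pictures are saved under pics/ and viewed, and the job is handed in when it is done.

Besides the shell and the picture viewer there is one more tool, called after "Emit:" as name([rows], argument=value, ...), one row to a line, values as JSON. drive_tool: Moves the arm, as the interface text tells. Its arguments: {"type":"object","properties":{"deltas":{"type":"array","items":{"type":"object","properties":{"dx":{"type":"number"},"dy":{"type":"number"},"dz":{"type":"number"},"wx":{"type":"number"},"wy":{"type":"number"},"wz":{"type":"number"}}}},"gripper":{"type":"number"}},"required":["deltas"]}

```bash
ls; mkdir -p pics; python3 - <<'E'
from station import r,cams,ticket
import cv2,json
s=r.sense();print(s)
for n in("scene","top"):
    cv2.imwrite(f"pics/{n}0.png",cams.capture(n)[:,:,::-1])
    print(cams.camera_model(n))
E
```

```text
pics
{'time_s': 0.0, 'joints': array([ 9.05017682e+01,  2.20903354e+01,  3.79882372e-01, -2.72406926e-02,
       -6.84118509e+01, -1.48163209e+01]), 'joint_velocities': array([-0.03875919,  0.05134599,  0.08694755,  0.017954  , -0.05351248,
        0.01081546]), 'effort': array([-1.19795590e-03, -3.90671897e+01,  1.87406391e+01,  4.21981663e+00,
        1.09683097e-02, -1.95980929e-04]), 'tcp_pos': array([0.15437208, 0.60501329, 0.22146933]), 'ee_rot': array([[ 9.68909607e-01, -2.47414619e-01, -4.23378723e-04],
       [-2.47414953e-01, -9.68907255e-01, -2.13835411e-03],
       [ 1.18845351e-04,  2.17662207e-03, -9.99997624e-01]]), 'wrist_force': array([ 0.01628144,  0.44150001, -0.34556688]), 'moment': array([ 0.01452754, -0.05886653,  0.0566683 ]), 'gripper_width': 0.9975586996838932}
{'intrinsics': array([[430.15113302,   0.        , 319.44185661],
       [  0.        , 430.15113302, 194.79354328],
       [  0.        ,   0.        ,   1.        ]]), 'distortion': array([-0.02436528,  0.        ,  0.        ,  0.        ,  0.        ]), 'extrinsics': array([[ 0.90598077, -0.42268211, -0.0232097 , -0.40256582],
       [-0.26114517, -0.51490646, -0.8165014 ,  0.15399875],
       [ 0.33316971,  0.74579567, -0.57687674,  0.84483331],
       [ 0.        ,  0.        ,  0.        ,  1.        ]])}
{'intrinsics': array([[411.09423549,   0.        , 326.44898378],
       [  0.        , 411.09423549, 197.20075902],
       [  0.        ,   0.        ,   1.        ]]), 'distortion': array([-0.09673867,  0.        ,  0.        ,  0.        ,  0.        ]), 'extrinsics': array([[ 1.68846151e-02, -9.99856279e-01,  1.52657384e-03,
         7.57980264e-03],
       [-9.96377345e-01, -1.69531021e-02, -8.33353414e-02,
         4.53764659e-01],
       [ 8.33492446e-02, -1.13958423e-04, -9.96520391e-01,
         9.40252683e-01],
       [ 0.00000000e+00,  0.00000000e+00,  0.00000000e+00,
         1.00000000e+00]])}
```

View pics/scene0.png

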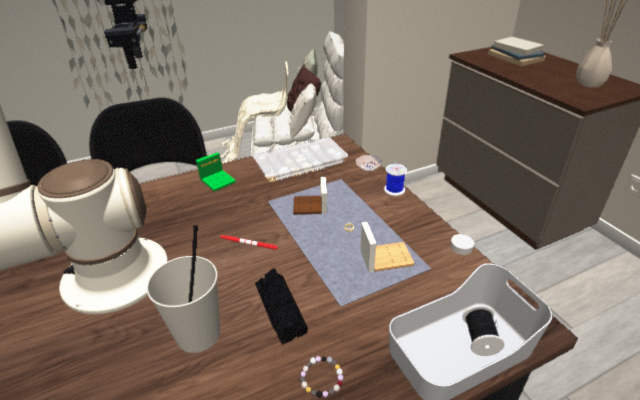

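View pics/top0.png

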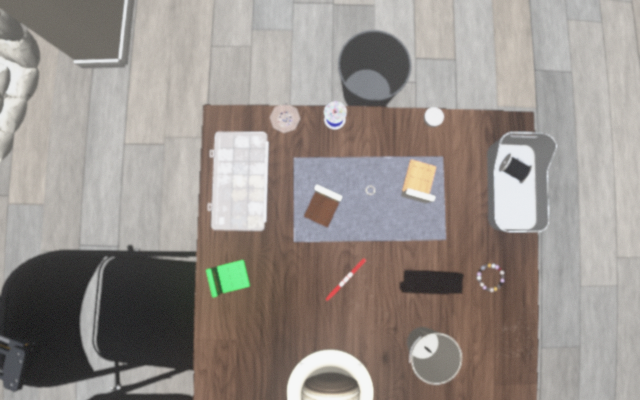

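```bash
python3 - <<'E'
import cv2
a=cv2.imread("pics/top0.png")[140:250,285:455]
cv2.imwrite("pics/topc.png",cv2.resize(a,None,fx=4.7,fy=4.7,interpolation=cv2.INTER_CUBIC))
a=cv2.imread("pics/scene0.png")[165:305,265:435]
cv2.imwrite("pics/scenec.png",cv2.resize(a,None,fx=4,fy=4,interpolation=cv2.INTER_CUBIC))
E
```

```text
(no output)
```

View pics/topc.png

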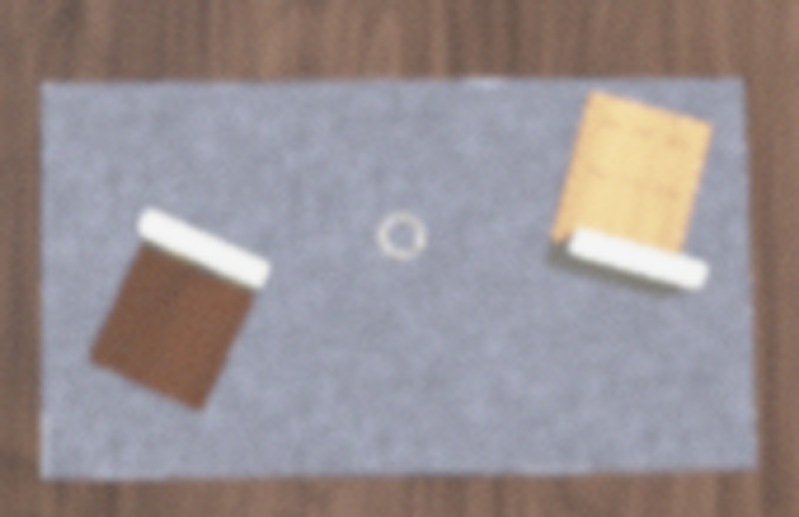

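View pics/scenec.png

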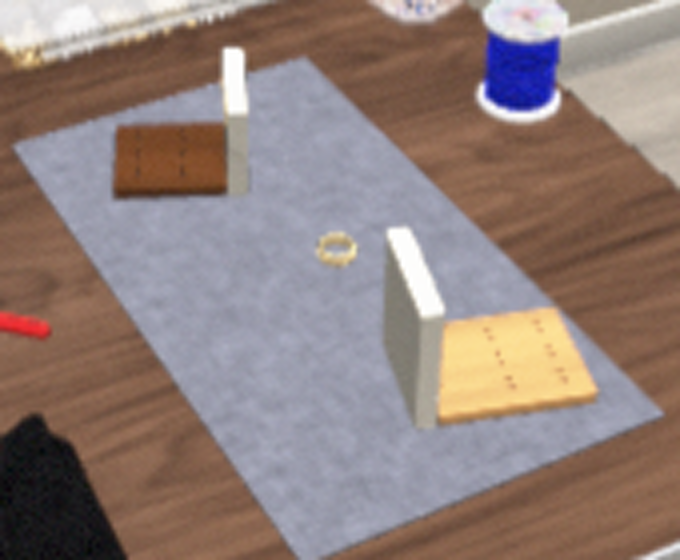

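```bash
cat >h.py <<'E'
import numpy as np,cv2
def back(m,p,z):
    u=cv2.undistortPoints(np.array([[p]],float),m['intrinsics'],m['distortion'])[0,0]
    R=m['extrinsics'][:3,:3];t=m['extrinsics'][:3,3]
    d=R.T@np.array([*u,1]);c=-R.T@t
    return c+d*(z-c[2])/d[2]
def proj(m,P):
    R=m['extrinsics'][:3,:3];t=m['extrinsics'][:3,3]
    return cv2.projectPoints(np.array(P,float).reshape(-1,3),cv2.Rodrigues(R)[0],t,m['intrinsics'],m['distortion'])[0].reshape(-1,2)
E
python3 - <<'E'
from station import cams
from h import *
np.set_printoptions(precision=4,suppress=True)
m=cams.camera_model("top")
f=lambda p:((p[0]+.5)/4.7-.5+285,(p[1]+.5)/4.7-.5+140)
for n,pts,z in[("lfoot",[(575,228),(708,262),(702,290),(568,256)],.079),("lpan",[(593,90),(713,125)],.013),
 ("dfoot",[(150,208),(270,262),(260,290),(139,235)],.064),("dpan",[(90,357),(202,410)],.013),
 ("mat",[(42,83),(743,78),(757,468),(42,478)],.004),("ring",[(402,236)],.011)]:
    P=np.array([back(m,f(p),z) for p in pts]);print(n);print(P[:,:2])
    print(P.mean(0),[round(float(np.linalg.norm(P[i]-P[i-1])),4) for i in range(len(P))])
s=cams.camera_model("scene")
g=lambda p:((p[0]+.5)/4-.5+265,(p[1]+.5)/4-.5+165)
for n,pts,z in[("lfoot",[(388,229),(410,229),(443,307),(421,317)],.079),("dfoot",[(223,48),(243,48),(248,108),(228,112)],.064),("lpan",[(556,309),(598,392)],.013),("dpan",[(118,125),(114,190)],.013)]:
    P=np.array([back(s,g(p),z) for p in pts]);print("scene",n);print(P[:,:2],P.mean(0))
E
```

```text
lfoot
[[ 0.4716 -0.1614]
 [ 0.4567 -0.2244]
 [ 0.4435 -0.2214]
 [ 0.4584 -0.1581]]
[ 0.4576 -0.1913  0.079 ] [0.0136, 0.0647, 0.0135, 0.065]
lpan
[[ 0.5492 -0.1838]
 [ 0.5326 -0.2451]]
[ 0.5409 -0.2144  0.013 ] [0.0636, 0.0636]
dfoot
[[ 0.4793  0.0379]
 [ 0.4545 -0.0194]
 [ 0.4412 -0.0148]
 [ 0.4663  0.0429]]
[0.4603 0.0117 0.064 ] [0.0139, 0.0624, 0.0141, 0.0629]
dpan
[[0.4101 0.0676]
 [0.3847 0.0114]]
[0.3974 0.0395 0.013 ] [0.0617, 0.0617]
mat
[[ 0.5493  0.0956]
 [ 0.5588 -0.2634]
 [ 0.3597 -0.2692]
 [ 0.3494  0.0909]]
[ 0.4543 -0.0865  0.004 ] [0.2, 0.3591, 0.1992, 0.3603]
ring
[[ 0.4735 -0.0875]]
[ 0.4735 -0.0875  0.011 ] [0.0]
scene lfoot
[[ 0.461  -0.1618]
 [ 0.4705 -0.1665]
 [ 0.4554 -0.2224]
 [ 0.443  -0.2238]] [ 0.4575 -0.1936  0.079 ]
scene dfoot
[[ 0.4679  0.0419]
 [ 0.4782  0.0366]
 [ 0.4544 -0.0193]
 [ 0.4429 -0.0178]] [0.4609 0.0103 0.064 ]
scene lpan
[[ 0.5479 -0.1868]
 [ 0.532  -0.2463]] [ 0.54   -0.2166  0.013 ]
scene dpan
[[0.409  0.066 ]
 [0.3829 0.0083]] [0.396  0.0371 0.013 ]
```

Emit:
drive_tool([
  {"dx": 0.387, "dy": 0.32, "dz": 0.02},
  {"dx": 0.387, "dy": 0.32, "dz": 0.02},
  {"dx": 0.387, "dy": 0.32, "dz": 0.02},
  {"dx": 0.387, "dy": 0.32, "dz": 0.02},
  {"dx": 0.387, "dy": 0.32, "dz": 0.02},
  {"dx": 0.387, "dy": 0.32, "dz": 0.02},
  {"dx": 0.387, "dy": 0.32, "dz": 0.02},
  {"dx": 0.387, "dy": 0.32, "dz": 0.02},
  {"dx": 0.387, "dy": 0.32, "dz": 0.02},
  {"dx": 0.519, "dy": 0.698, "dz": 0.02},
  {"dx": 0.519, "dy": 0.698, "dz": 0.02},
  {"dx": 0.519, "dy": 0.698, "dz": 0.02},
  {"dx": 0.519, "dy": 0.698, "dz": 0.02},
  {"dx": 0.519, "dy": 0.698, "dz": 0.02},
  {"dx": 0.519, "dy": 0.698, "dz": 0.02},
  {"dx": 0.519, "dy": 0.698, "dz": 0.02},
  {"dx": 0.519, "dy": 0.698, "dz": 0.02},
  {"dx": 0.519, "dy": 0.698, "dz": 0.02},
  {"dx": 0.519, "dy": 0.698, "dz": 0.02},
  {"dx": 0.519, "dy": 0.698, "dz": 0.02},
], gripper=0)

```text
schema error: expected keys dx, dy, dz, wx, wy, wz
```

Emit:
drive_tool([
  {"dx": 0.387, "dy": 0.32, "dz": 0.02, "wx": 0, "wy": 0, "wz": 0},
  {"dx": 0.387, "dy": 0.32, "dz": 0.02, "wx": 0, "wy": 0, "wz": 0},
  {"dx": 0.387, "dy": 0.32, "dz": 0.02, "wx": 0, "wy": 0, "wz": 0},
  {"dx": 0.387, "dy": 0.32, "dz": 0.02, "wx": 0, "wy": 0, "wz": 0},
  {"dx": 0.387, "dy": 0.32, "dz": 0.02, "wx": 0, "wy": 0, "wz": 0},
  {"dx": 0.387, "dy": 0.32, "dz": 0.02, "wx": 0, "wy": 0, "wz": 0},
  {"dx": 0.387, "dy": 0.32, "dz": 0.02, "wx": 0, "wy": 0, "wz": 0},
  {"dx": 0.387, "dy": 0.32, "dz": 0.02, "wx": 0, "wy": 0, "wz": 0},
  {"dx": 0.387, "dy": 0.32, "dz": 0.02, "wx": 0, "wy": 0, "wz": 0},
  {"dx": 0.519, "dy": 0.698, "dz": 0.02, "wx": 0, "wy": 0, "wz": 0},
  {"dx": 0.519, "dy": 0.698, "dz": 0.02, "wx": 0, "wy": 0, "wz": 0},
  {"dx": 0.519, "dy": 0.698, "dz": 0.02, "wx": 0, "wy": 0, "wz": 0},
  {"dx": 0.519, "dy": 0.698, "dz": 0.02, "wx": 0, "wy": 0, "wz": 0},
  {"dx": 0.519, "dy": 0.698, "dz": 0.02, "wx": 0, "wy": 0, "wz": 0},
  {"dx": 0.519, "dy": 0.698, "dz": 0.02, "wx": 0, "wy": 0, "wz": 0},
  {"dx": 0.519, "dy": 0.698, "dz": 0.02, "wx": 0, "wy": 0, "wz": 0},
  {"dx": 0.519, "dy": 0.698, "dz": 0.02, "wx": 0, "wy": 0, "wz": 0},
  {"dx": 0.519, "dy": 0.698, "dz": 0.02, "wx": 0, "wy": 0, "wz": 0},
  {"dx": 0.519, "dy": 0.698, "dz": 0.02, "wx": 0, "wy": 0, "wz": 0},
  {"dx": 0.519, "dy": 0.698, "dz": 0.02, "wx": 0, "wy": 0, "wz": 0},
], gripper=0)

```text
time_s: 2.1
tcp_pos: [0.4841, -0.2, 0.2017]
ee_rot: [[0.968, -0.25, -0.002], [-0.25, -0.968, 0.001], [-0.002, -0.0, -1.0]]
wrist_force: [0.5, 0.7, 0.2]
gripper_width: 0.006
```

Emit:
drive_tool([
  {"dx": 0, "dy": 0, "dz": 0.04, "wx": 0, "wy": 0, "wz": 0},
  {"dx": 0, "dy": 0, "dz": 0.07, "wx": 0, "wy": 0, "wz": 0},
  {"dx": 0, "dy": 0, "dz": 0.1, "wx": 0, "wy": 0, "wz": 0},
  {"dx": 0, "dy": 0, "dz": 0.115, "wx": 0, "wy": 0, "wz": 0},
  {"dx": 0, "dy": 0, "dz": 0.125, "wx": 0, "wy": 0, "wz": 0},
  {"dx": 0, "dy": 0, "dz": 0.13, "wx": 0, "wy": 0, "wz": 0},
  {"dx": 0, "dy": 0, "dz": 0.134, "wx": 0, "wy": 0, "wz": 0},
  {"dx": 0, "dy": 0, "dz": 0.134, "wx": 0, "wy": 0, "wz": 0},
])

```text
time_s: 2.9
tcp_pos: [0.4851, -0.1988, 0.0688]
ee_rot: [[0.969, -0.247, 0.001], [-0.247, -0.969, -0.0], [0.001, -0.0, -1.0]]
wrist_force: [1.0, 0.5, -0.6]
gripper_width: -0.002
```

```bash
python3 - <<'E'
from station import r,cams
import cv2
print(r.sense()['tcp_pos'],r.sense()['wrist_force'])
a=cams.capture("scene")[165:305,300:470,::-1]
cv2.imwrite("pics/s1.png",cv2.resize(a,None,fx=4,fy=4,interpolation=cv2.INTER_CUBIC))
E
```

```text
[ 0.48507852 -0.1987568   0.06882125] [ 1.00786428  0.50583989 -0.55011017]
```

View pics/s1.png

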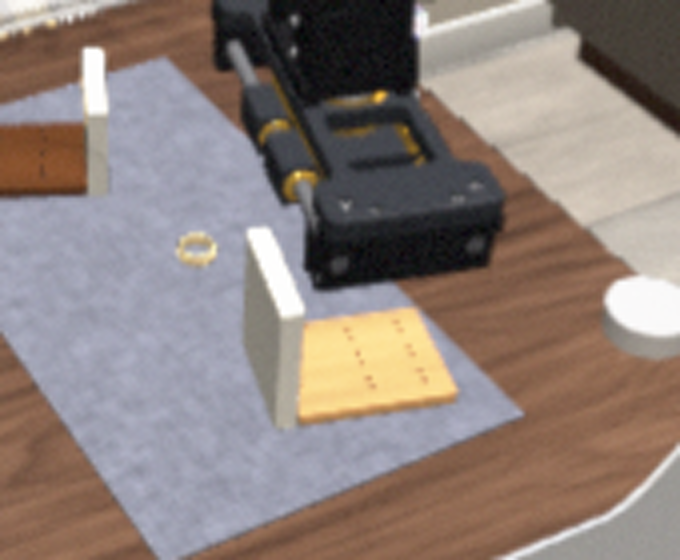

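```bash
python3 - <<'E'
from station import r,cams
from h import *
m=cams.camera_model("scene"); s=r.sense(); T=s['tcp_pos'];R=s['ee_rot']
for z in(0,-.03,-.07,-.12): 
    p=proj(m,[T+R@[0,0,z]])[0]; print(z,p,(p-[300,165])*4)
cv2.imwrite("pics/s2.png",cams.capture("scene")[:,:,::-1])
cv2.imwrite("pics/t2.png",cams.capture("top")[:,:,::-1])
print(proj(cams.camera_model("top"),[T]))
E
```

```text
0 [382.24671326 233.25777117] [328.98685305 273.03108468]
-0.03 [383.21746759 220.94970467] [332.86987036 223.79881867]
-0.07 [384.57490334 203.6823429 ] [338.29961334 154.72937159]
-0.12 [386.38133243 180.60000572] [345.52532973  62.40002286]
[[422.74235596 182.78533447]]
```

View pics/s2.png

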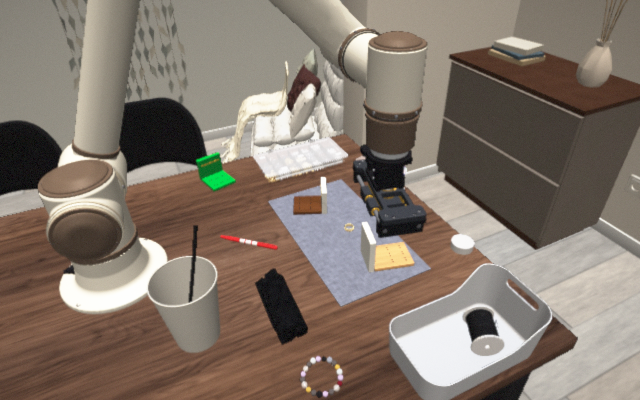

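View pics/t2.png

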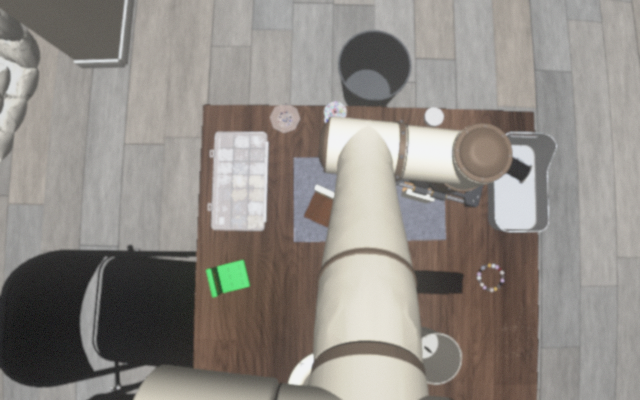

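Emit:
drive_tool([
  {"dx": -0.008, "dy": 0, "dz": 0.003, "wx": 0, "wy": 0, "wz": 0},
  {"dx": -0.011, "dy": 0, "dz": 0.003, "wx": 0, "wy": 0, "wz": 0},
  {"dx": -0.014, "dy": 0, "dz": 0.003, "wx": 0, "wy": 0, "wz": 0},
  {"dx": -0.017, "dy": 0, "dz": 0.003, "wx": 0, "wy": 0, "wz": 0},
  {"dx": -0.02, "dy": 0, "dz": 0.003, "wx": 0, "wy": 0, "wz": 0},
  {"dx": -0.023, "dy": 0, "dz": 0.003, "wx": 0, "wy": 0, "wz": 0},
  {"dx": -0.026, "dy": 0, "dz": 0.003, "wx": 0, "wy": 0, "wz": 0},
  {"dx": -0.029, "dy": 0, "dz": 0.003, "wx": 0, "wy": 0, "wz": 0},
])

```text
time_s: 3.85
tcp_pos: [0.4564, -0.1918, 0.0655]
ee_rot: [[0.969, -0.247, -0.0], [-0.247, -0.969, 0.0], [-0.0, 0.0, -1.0]]
wrist_force: [-0.3, 0.7, -0.4]
gripper_width: 0.004
```

```bash
python3 - <<'E'
from station import r,cams
import cv2
a=cams.capture("scene")[165:305,300:470,::-1]
cv2.imwrite("pics/s3.png",cv2.resize(a,None,fx=4,fy=4,interpolation=cv2.INTER_CUBIC))
E
```

```text
(no output)
```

View pics/s3.png

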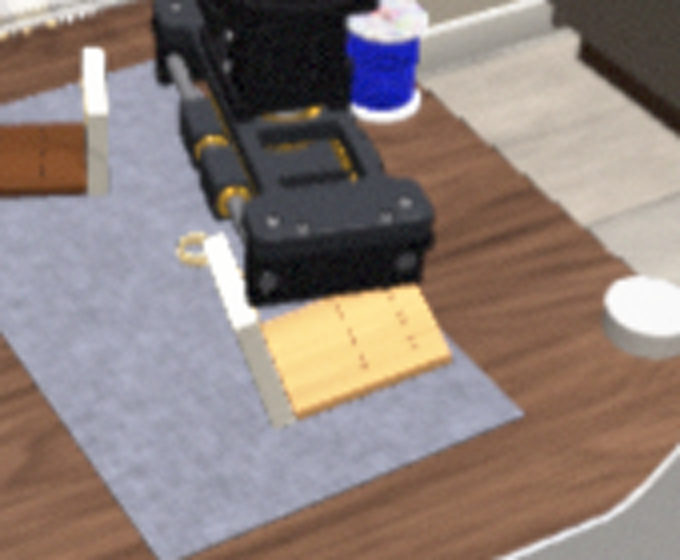

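The foot's near lower corner has stayed at crop (285,420), so the stand is pivoting without sliding, by about 15° so far. I'll keep pushing.

Emit:
drive_tool([
  {"dx": -0.003, "dy": 0, "dz": 0, "wx": 0, "wy": 0, "wz": 0},
  {"dx": -0.006, "dy": 0, "dz": 0, "wx": 0, "wy": 0, "wz": 0},
  {"dx": -0.009, "dy": 0, "dz": 0, "wx": 0, "wy": 0, "wz": 0},
  {"dx": -0.012, "dy": 0, "dz": 0, "wx": 0, "wy": 0, "wz": 0},
  {"dx": -0.016, "dy": 0, "dz": 0, "wx": 0, "wy": 0, "wz": 0},
  {"dx": -0.021, "dy": 0, "dz": 0, "wx": 0, "wy": 0, "wz": 0},
  {"dx": -0.027, "dy": 0, "dz": 0, "wx": 0, "wy": 0, "wz": 0},
  {"dx": -0.033, "dy": 0, "dz": 0, "wx": 0, "wy": 0, "wz": 0},
  {"dx": -0.039, "dy": 0, "dz": 0, "wx": 0, "wy": 0, "wz": 0},
  {"dx": -0.042, "dy": 0, "dz": 0, "wx": 0, "wy": 0, "wz": 0},
  {"dx": -0.042, "dy": 0, "dz": 0, "wx": 0, "wy": 0, "wz": 0},
  {"dx": -0.042, "dy": 0, "dz": 0, "wx": 0, "wy": 0, "wz": 0},
])

```text
time_s: 5.1
tcp_pos: [0.4163, -0.1815, 0.0657]
ee_rot: [[0.969, -0.247, 0.001], [-0.247, -0.969, -0.0], [0.001, -0.0, -1.0]]
wrist_force: [0.4, 0.1, 0.7]
gripper_width: 0.006
```

```bash
python3 - <<'E'
from station import r,cams
import cv2
a=cams.capture("scene")[165:305,300:470,::-1]
cv2.imwrite("pics/s4.png",cv2.resize(a,None,fx=4,fy=4,interpolation=cv2.INTER_CUBIC))
E
```

```text
(no output)
```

View pics/s4.png

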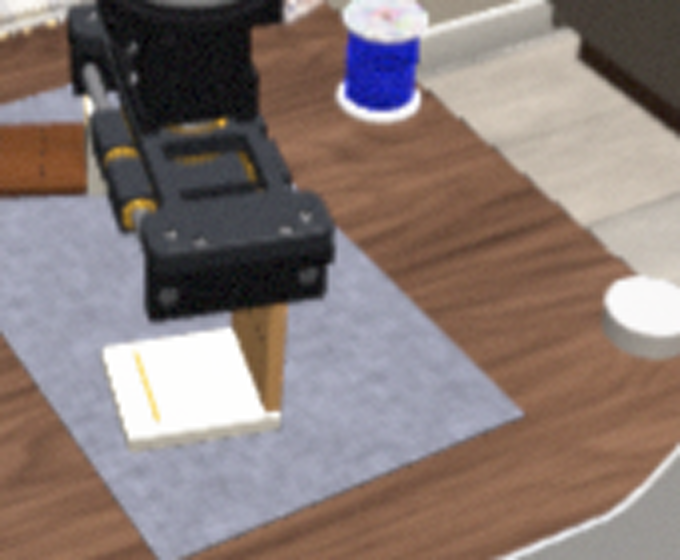

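The light stand is upright on its foot, with the white plate flat at crop (190,390). Next I raise the tool, move across to the dark stand and turn 9° to line up with its push direction.

Emit:
drive_tool([
  {"dx": 0, "dy": 0, "dz": -0.03, "wx": 0, "wy": 0, "wz": 0},
  {"dx": 0, "dy": 0, "dz": -0.07, "wx": 0, "wy": 0, "wz": 0},
  {"dx": 0, "dy": 0, "dz": -0.11, "wx": 0, "wy": 0, "wz": 0},
  {"dx": 0, "dy": 0, "dz": -0.13, "wx": 0, "wy": 0, "wz": 0},
  {"dx": 0, "dy": 0, "dz": -0.13, "wx": 0, "wy": 0, "wz": 0},
  {"dx": -0.005, "dy": -0.03, "dz": -0.13, "wx": 0, "wy": 0, "wz": 2},
  {"dx": -0.012, "dy": -0.07, "dz": -0.13, "wx": 0, "wy": 0, "wz": 4},
  {"dx": -0.019, "dy": -0.11, "dz": -0.13, "wx": 0, "wy": 0, "wz": 6},
  {"dx": -0.026, "dy": -0.15, "dz": -0.13, "wx": 0, "wy": 0, "wz": 8},
  {"dx": -0.032, "dy": -0.185, "dz": -0.13, "wx": 0, "wy": 0, "wz": 9},
  {"dx": -0.0346, "dy": -0.2026, "dz": -0.13, "wx": 0, "wy": 0, "wz": 9},
  {"dx": -0.0346, "dy": -0.2026, "dz": -0.13, "wx": 0, "wy": 0, "wz": 9},
  {"dx": -0.0346, "dy": -0.2026, "dz": -0.13, "wx": 0, "wy": 0, "wz": 9},
])

```text
time_s: 6.45
tcp_pos: [0.432, 0.0233, 0.1946]
ee_rot: [[0.919, -0.395, -0.002], [-0.395, -0.919, -0.001], [-0.002, 0.002, -1.0]]
wrist_force: [0.4, -0.7, -0.8]
gripper_width: 0.001
```

Emit:
drive_tool([
  {"dx": 0, "dy": 0, "dz": 0.04, "wx": 0, "wy": 0, "wz": 0},
  {"dx": 0, "dy": 0, "dz": 0.08, "wx": 0, "wy": 0, "wz": 0},
  {"dx": 0, "dy": 0, "dz": 0.11, "wx": 0, "wy": 0, "wz": 0},
  {"dx": 0, "dy": 0, "dz": 0.13, "wx": 0, "wy": 0, "wz": 0},
  {"dx": 0, "dy": 0, "dz": 0.138, "wx": 0, "wy": 0, "wz": 0},
  {"dx": 0, "dy": 0, "dz": 0.142, "wx": 0, "wy": 0, "wz": 0},
  {"dx": 0, "dy": 0, "dz": 0.142, "wx": 0, "wy": 0, "wz": 0},
])

```text
time_s: 7.15
tcp_pos: [0.4329, 0.023, 0.0537]
ee_rot: [[0.918, -0.396, 0.0], [-0.396, -0.918, -0.0], [0.0, -0.0, -1.0]]
wrist_force: [0.8, 0.4, 0.9]
gripper_width: 0.008
```

```bash
python3 - <<'E'
from station import r,cams
import cv2
a=cams.capture("scene")[145:305,265:435,::-1]
cv2.imwrite("pics/s5.png",cv2.resize(a,None,fx=3.7,fy=3.7,interpolation=cv2.INTER_CUBIC))
E
```

```text
(no output)
```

View pics/s5.png

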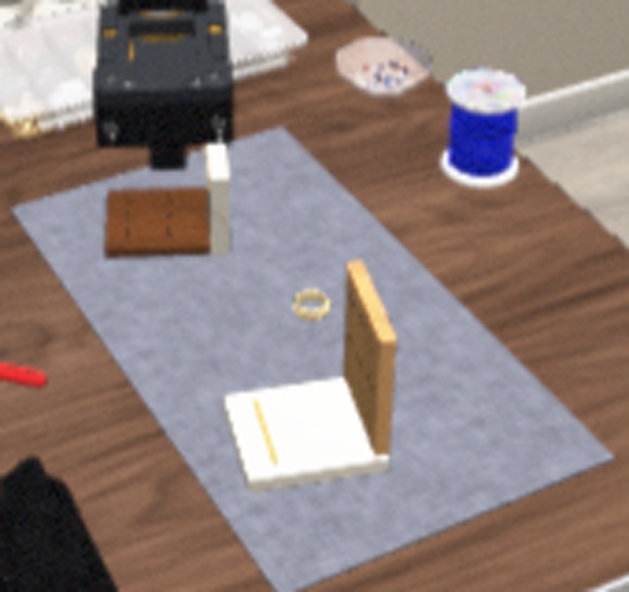

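The light stand is upright and the ring is still at crop (311,304). The fingertip at (168,158) is over the dark panel, left of its foot at (217,165). Now I push.

Emit:
drive_tool([
  {"dx": 0.006, "dy": 0, "dz": 0.002, "wx": 0, "wy": 0, "wz": 0},
  {"dx": 0.01, "dy": 0, "dz": 0.002, "wx": 0, "wy": 0, "wz": 0},
  {"dx": 0.013, "dy": 0, "dz": 0.002, "wx": 0, "wy": 0, "wz": 0},
  {"dx": 0.016, "dy": 0, "dz": 0.002, "wx": 0, "wy": 0, "wz": 0},
  {"dx": 0.019, "dy": 0, "dz": 0.002, "wx": 0, "wy": 0, "wz": 0},
  {"dx": 0.022, "dy": 0, "dz": 0.002, "wx": 0, "wy": 0, "wz": 0},
  {"dx": 0.025, "dy": 0, "dz": 0.002, "wx": 0, "wy": 0, "wz": 0},
  {"dx": 0.028, "dy": 0, "dz": 0.002, "wx": 0, "wy": 0, "wz": 0},
])

```text
time_s: 8.0
tcp_pos: [0.4585, 0.0122, 0.0515]
ee_rot: [[0.918, -0.396, -0.0], [-0.396, -0.918, -0.0], [-0.0, 0.0, -1.0]]
wrist_force: [-0.6, 0.3, 0.1]
gripper_width: 0.001
```

```bash
python3 - <<'E'
from station import r,cams
import cv2
a=cams.capture("scene")[145:305,265:435,::-1]
cv2.imwrite("pics/s6.png",cv2.resize(a,None,fx=3.7,fy=3.7,interpolation=cv2.INTER_CUBIC))
E
```

```text
(no output)
```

View pics/s6.png

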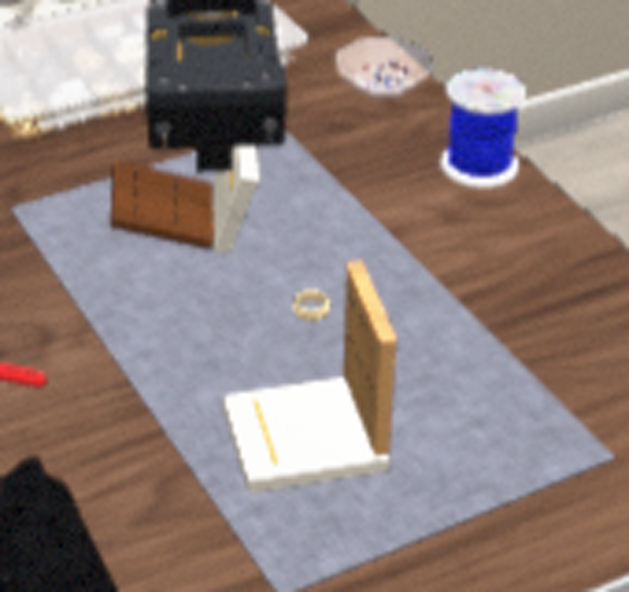

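The dark stand has tipped about 20° and its near lower corner is still close to (225,250). I'll carry on.

Emit:
drive_tool([
  {"dx": 0.003, "dy": 0, "dz": 0, "wx": 0, "wy": 0, "wz": 0},
  {"dx": 0.006, "dy": 0, "dz": 0, "wx": 0, "wy": 0, "wz": 0},
  {"dx": 0.009, "dy": 0, "dz": 0, "wx": 0, "wy": 0, "wz": 0},
  {"dx": 0.013, "dy": 0, "dz": 0, "wx": 0, "wy": 0, "wz": 0},
  {"dx": 0.018, "dy": 0, "dz": 0, "wx": 0, "wy": 0, "wz": 0},
  {"dx": 0.024, "dy": 0, "dz": 0, "wx": 0, "wy": 0, "wz": 0},
  {"dx": 0.03, "dy": 0, "dz": 0, "wx": 0, "wy": 0, "wz": 0},
  {"dx": 0.034, "dy": 0, "dz": 0, "wx": 0, "wy": 0, "wz": 0},
  {"dx": 0.034, "dy": 0, "dz": 0, "wx": 0, "wy": 0, "wz": 0},
  {"dx": 0.034, "dy": 0, "dz": 0, "wx": 0, "wy": 0, "wz": 0},
])

```text
time_s: 9.05
tcp_pos: [0.4893, -0.0013, 0.0514]
ee_rot: [[0.918, -0.396, -0.001], [-0.396, -0.918, -0.0], [-0.0, 0.0, -1.0]]
wrist_force: [-0.1, -0.5, 0.4]
gripper_width: 0.007
```

```bash
python3 - <<'E'
from station import r,cams
import cv2
a=cams.capture("scene")[145:305,265:435,::-1]
cv2.imwrite("pics/s7.png",cv2.resize(a,None,fx=3.7,fy=3.7,interpolation=cv2.INTER_CUBIC))
E
```

```text
(no output)
```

View pics/s7.png

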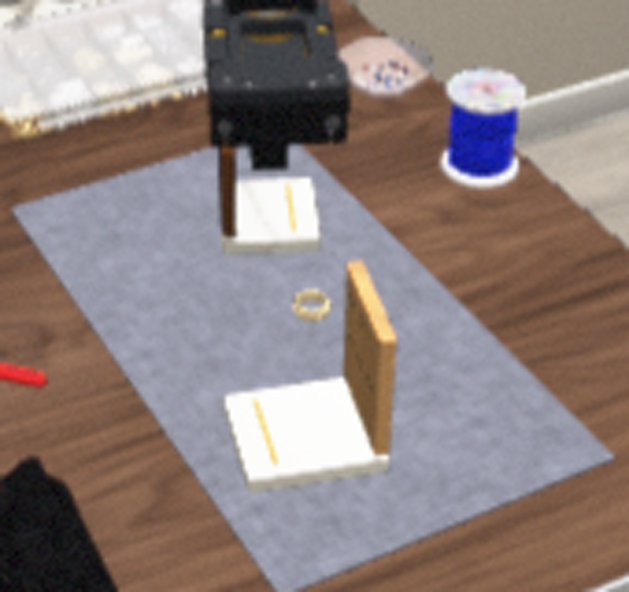

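Both stands are upright. I raise the tool straight up and swing it back clear of the mat.

Emit:
drive_tool([
  {"dx": 0, "dy": 0, "dz": -0.03, "wx": 0, "wy": 0, "wz": 0},
  {"dx": 0, "dy": 0, "dz": -0.07, "wx": 0, "wy": 0, "wz": 0},
  {"dx": 0, "dy": 0, "dz": -0.11, "wx": 0, "wy": 0, "wz": 0},
  {"dx": 0, "dy": 0, "dz": -0.16, "wx": 0, "wy": 0, "wz": 0},
  {"dx": 0, "dy": 0, "dz": -0.17, "wx": 0, "wy": 0, "wz": 0},
  {"dx": -0.03, "dy": -0.03, "dz": -0.17, "wx": 0, "wy": 0, "wz": 0},
  {"dx": -0.06, "dy": -0.07, "dz": -0.17, "wx": 0, "wy": 0, "wz": 0},
  {"dx": -0.1, "dy": -0.11, "dz": -0.17, "wx": 0, "wy": 0, "wz": 0},
  {"dx": -0.13, "dy": -0.15, "dz": -0.17, "wx": 0, "wy": 0, "wz": 0},
  {"dx": -0.15, "dy": -0.19, "dz": -0.17, "wx": 0, "wy": 0, "wz": 0},
  {"dx": -0.17, "dy": -0.23, "dz": -0.17, "wx": 0, "wy": 0, "wz": 0},
  {"dx": -0.18, "dy": -0.27, "dz": -0.17, "wx": 0, "wy": 0, "wz": 0},
  {"dx": -0.18, "dy": -0.3, "dz": -0.17, "wx": 0, "wy": 0, "wz": 0},
  {"dx": -0.18, "dy": -0.3, "dz": -0.17, "wx": 0, "wy": 0, "wz": 0},
  {"dx": -0.18, "dy": -0.3, "dz": -0.17, "wx": 0, "wy": 0, "wz": 0},
  {"dx": -0.18, "dy": -0.3, "dz": -0.17, "wx": 0, "wy": 0, "wz": 0},
])

```text
time_s: 10.7
tcp_pos: [0.4424, 0.3445, 0.2211]
ee_rot: [[0.918, -0.396, -0.001], [-0.396, -0.918, -0.001], [-0.001, 0.001, -1.0]]
wrist_force: [0.6, -0.4, -0.0]
gripper_width: 0.005
```

```bash
python3 - <<'E'
from station import r,cams
import cv2
a=cams.capture("scene")[:,:,::-1]
cv2.imwrite("pics/s8.png",a)
cv2.imwrite("pics/t8.png",cams.capture("top")[:,:,::-1])
E
```

```text
(no output)
```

View pics/s8.png

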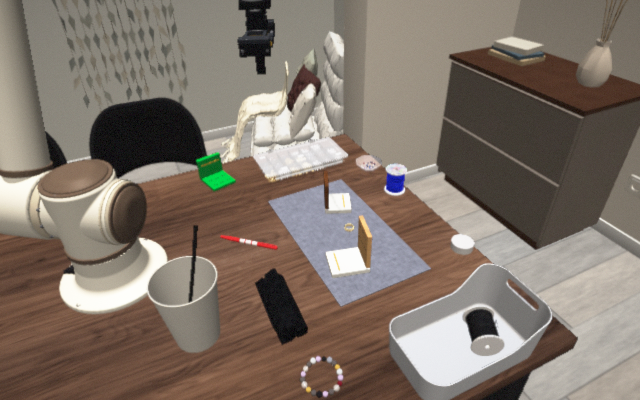

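View pics/t8.png

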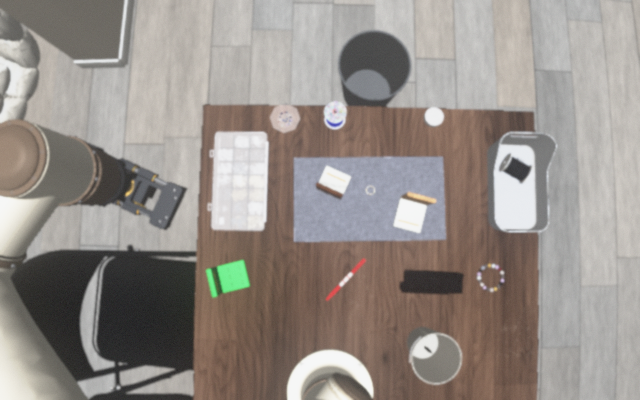

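Both stands stand fully on the mat (top view: dark (335,180), light (412,211)). The ring at (370,190) and the other objects are where they were, and the arm is clear.

```bash
python3 - <<'E'
from station import ticket
print(ticket.finish_job())
E
```

```text
the job is handed in; nothing more can be done
None
```

Both stands are upright on their marble feet and fully on the mat, and I have handed the job in. With closed fingertips I pushed the light-wood stand over by the top of its foot, towards the robot. I then did the same with the dark one, away from the robot. Neither stand was lifted, and neither visibly slid on its rear edge while tipping.

- **Last pictures:** both cameras show the two stands upright. The gold ring, spool, jar, dish and green stand look unmoved; I judged this by eye and did not measure their positions again.
- **Limits:** the job took about 10.8 s of the 43 s allowed. Wrist force read no more than about 1.5 N at the end of each move. It was not read during the moves.
- **Arm:** it was clear of everything on the table at hand-in.
- **Checks:** none failed. The two cameras' measurements of the stands' starting positions agreed to within about 3 mm.

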